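Spin the wing nut home on the roll dispenser

TASK

A fresh gold abrasive roll has just been put on its counter dispenser and the brass wing nut that clamps it is still loose. Push the wings round clockwise (seen from above) with the fingertips, stroke after stroke and never gripping or forcing the nut, until it is fully home on the rubber washer, then take the hand away. Leave the maroon roll's dispenser and the things lying about where and as they are.

Things in the scene. Friction and masses are not known exactly. Their poses are not given: they have to be found in the camera images.
- gold_nut_turn (a joint): Gold roll's wing nut: how far it is unscrewed, rad; 0 is fully home on the flange's rubber washer. Clockwise (from above) tightens and lowers it, 4 mm a turn. Starts 1.3 to 2 turns loose; comes off at 2.9. Turns easily (0.5 to 1 N at a wing), stays where left. At 0 it comes up firm; the washer gives a little (5 mm more at a wing tip takes some 20 N) and springs back to 0.
- gold_nut_axis (a point): Point on the axis of the gold roll's wing nut, in the middle of the height of its wings: 24 mm above the nut's underside, 93 mm above the counter when fully home. z is the upright axis; x points along the wings towards gold_nut_wing.
- gold_nut_wing (a point): Centre of one of the two wings, 29 mm out from the axis, at the same height. The wings are upright round lobes, 35 mm across and 9 mm thick, opposite one another; 93 mm over their tips. They reach from 6.5 to 41.5 mm above the nut's underside. Hub: 34 mm across at its foot, 20 mm tall. The 20 mm spindle stands up through it to 108 mm above the counter, so a fingertip goes round outside it.
- gold_nut: The whole brass wing nut of the gold roll; origin on its axis, at its underside (69 mm above the counter when fully home, up to 8 mm higher at the start).
- gold_push_faces: The two wing faces that are pushed to tighten the gold roll's nut (for each wing, the face on its anticlockwise side seen from above); origin on the axis at the nut's underside.
- gold_back_faces: The two opposite wing faces of that nut; pushing them loosens it. Origin as above.
- gold_hub: The hub of that nut, 34 mm across at its foot, 26 mm at its top, 20 mm tall; not to be gripped either. Origin as above.
- gold_dispenser: The gold roll's dispenser, bolted to the counter: grey round base 156 mm across and 7 mm thick, gold abrasive roll 120 mm across with a white and purple band, its top 64 mm above the counter, an aluminium clamp flange 84 mm across, a rubber washer 42 mm across on it with its top 69 mm up, and at 69 mm from the axis on its -y side a steel tear post 34 mm wide, its top 63 mm up. Origin on the axis at the counter.
- maroon_dispenser: The same dispenser with a dark maroon roll, nut already tight; origin on its axis at the counter. Its axis is 200 mm or more from the gold one's; which of them is on the left changes.
- maroon_nut_turn (a joint): The maroon roll's wing nut, read as the gold one's; it starts fully home and is to stay so.
- sanding_block: Loose hand sanding block, black rubber with purple top, 118 x 64 x 36 mm, long along x; origin at the centre of its underside.
- small_roll: Loose small gold abrasive roll standing on end, 60 mm across, 50 mm tall; origin at the centre of its underside.
- disc_carton: Loose white and purple carton of discs, 100 x 160 x 50 mm (x, y, z); origin at the centre of its underside.

How it is judged:
By the outcome, as a careful person would: the job done as asked, in the order asked, and still so for the second after the job is handed in, with the robot touching nothing.
It also fails if it takes over 67 s, if anything falls off the work surface, if the arm or the gripper's body presses on something with over 40 N, if the wrist force passes 120 N, or if a joint passes its speed limit or range.

ROBOT

A 7-joint arm with a two-finger parallel gripper is mounted at the origin on the work surface. World frame = base frame: x ahead of the robot, y to its left, z up, the work surface at z = 0. Lengths are in m, angles in rad, forces in N, time in s.
With the tool pointing down it reaches from about 0.35 to 0.9 m from the base axis. Payload 8.1 kg.
Tool frame: the origin (TCP) lies at the very end of the fingers, on their centre line; the grasp point (between the pads) lies 19 mm behind it (grasp_offset is the distance from the TCP to the grasp point, in m); z points along the fingers, y is the line along which they close (so a half turn about z gives the same grasp; the last joint's range is limited). The gripper opens to 92 mm and grips with 3 to 60 N. Pads are 19 mm wide; open, the fingers measure 130 mm over their backs; the gripper's body (75 mm by 190 mm) begins 47 mm behind the grasp point.
Start: joints at [-1.368, 0.434, 0.025, 1.573, -0.012, 1.134, -0.075], TCP at [0.188, 0.596, 0.192] pointing down, gripper open.
Joint ranges: [-2.62, 2.62], [-0.44, 2.09], [-1.27, 1.32], [0.08, 2.57], [-1.32, 4.46], [0.12, 2], [-2.74, 2.74]. Speed limits (rad/s): [2.22, 2.22, 3.01, 3.01, 3.14, 3.14, 3.14].

INTERFACE

Orientations are given as a rotation vector (axis times angle).
In Python, from cell import observe, get_image, camera_params, sign_off, silhouettes, grasp_offset gives the robot as it stands. The module is installed in compiled form; this text tells all that it offers.
- The arm moves only by the tool jog_arm, never from a script. Its argument "motion" is a list that holds one entry, the list of rows, each a list of 7 numbers: the shift along the tool's x, y, z in m, then the turn, a rotation vector about the tool's x, y, z in rad, then the closure, from -1 (fully open) to 1 (shut), so that 0 is half open. In form: [[[dx, dy, dz, wx, wy, wz, hand], ...]]. A call has 1 to 10 rows; each row is the pose to reach, as a shift and turn from the pose commanded when the call began, along the tool's axes at that moment; what a row does not reach only later rows make up. A row lasts 1/12 s, in which the tool goes at most 41.7 mm and 7.16 degrees, less where a joint would pass 70% of its speed; a pose out of reach is approached as far as the arm can. A call with a gripper value outside its range is refused whole. The fingers move at their own pace and stop on an object; "force" is the grip in N (left out, the last holds). Time passes only in rows, so rows that repeat a pose let the fingers close. It gives the time, the measured TCP pose, the force, the opening and the grip force at its end, in the units of the state.
- observe(): the state, without advancing time (a new reading comes with each control period).
- get_image(name): name is "scene" or "side" or "wrist"; returns the picture (400x640x3 uint8, red, green, blue); there is no depth.
- camera_params(name): a dict with "vertical_fov" (degrees; the focal length in pixels is half the picture's height over the tangent of half this angle, whatever the lens; pixels are square), "cx", "cy" (the principal point, pixels), "T" (4x4, takes a point from camera to world coordinates). Camera axes: x right, y down, z forward; pixel columns grow to the right and rows downward; lengths in m; the calibration is good to about 2 mm. The wrist camera is an equidistant fisheye: a pixel r from the principal point sees the ray r / f radians off the axis. A picture is of the moment at which its call begins: read the wrist's pose just before it. camera_params takes no time and is no camera call; for the wrist camera it gives the pose at the moment of the call.
- sign_off(): hands the job in; it is judged then, once.
Trained networks look in the newest picture that a camera, given by its name, has taken for a name from the list of things; names that differ only in an ending like _2 or _b are one class to them, and where a whole thing is asked for, a point or a joint stands for the part that bears it (a point fixed in the world has none). Each returns a list of dicts, best first, with "p" (0 to 1); they miss things now and then, are a little off and sometimes report something else, mostly with a low value. They report only what shows in the picture. A call takes as long as a camera call.
- silhouettes(query, camera): "mask" (400x640 bool, what is visible of it) and "pixel" ([column, row] in pixels, amid what is visible of it).
The state is a dict: "clock": time; "joints": joint angles; "dq": joint speeds; "joint_efforts": joint torques, N m; "position": TCP position; "ee_rot": TCP orientation; "force": force on the tool from outside, world axes, zero at the start; "ft_torque": the same for the moment, N m; "width": opening from 0.0 (shut) to 1.0 (fully open); "gripper_force": force on a finger pad.
Only numpy, scipy, OpenCV 4.12 (cv2) and the standard library are available. Lean on these libraries where they do the work, as an engineer would, in place of code of your own. Each camera call takes 0.05 s, during which the arm holds its last target. There are 200 camera calls.

## Working session

There is one attempt and no reset: what is moved stays moved. The work goes in short steps, Python scripts to look and compute and a tool call to move; the robot and the scene stay as the last step left them, time stands still between calls to the robot, and variables do not carry over. Pictures are saved under pics/ and viewed, at most 10 in all, crops included, and the job is handed in when it is done.

Besides the shell and the picture viewer there is one more tool, called as name(argument=value, ...), one argument or row to a line, values as JSON. jog_arm: Moves the arm, as the interface text tells. Its arguments: {"type":"object","properties":{"motion":{"type":"array"},"force":{"type":"number"}},"required":["motion"]}

```bash
mkdir -p pics
cat > h.py <<'E'
import numpy as np, cv2
from cell import *
def save(n,f):
    im=get_image(n); cv2.imwrite('pics/'+f,im[:,:,::-1]); return im
def ray(n,px):
    c=camera_params(n); T=np.array(c['T']); f=200/np.tan(np.radians(c['vertical_fov'])/2)
    v=np.array([px[0]-c['cx'],px[1]-c['cy']])
    if n=='wrist':
        r=np.hypot(*v); a=r/f; d=np.array([*(v/max(r,1e-9)*np.sin(a)),np.cos(a)])
    else: d=np.array([*(v/f),1])
    d=T[:3,:3]@d; return T[:3,3],d/np.linalg.norm(d)
def onz(n,px,z):
    o,d=ray(n,px); return o+d*(z-o[2])/d[2]
def tri(p1,p2):
    A=0;b=0
    for o,d in (p1,p2):
        P=np.eye(3)-np.outer(d,d); A=A+P; b=b+P@o
    return np.linalg.solve(A,b)
E
python3 - <<'E'
from h import *
s=observe(); print({k:np.round(v,3).tolist() for k,v in s.items()})
a=save('scene','s1.png'); b=save('side','d1.png'); 
cv2.imwrite('pics/w1.png',get_image('wrist')[:,:,::-1])
for n in('scene','side','wrist'):
    print(n,np.round(camera_params(n)['T'],3).tolist())
    for q in('gold_nut','gold_nut_wing','gold_dispenser','maroon_dispenser'):
        for r in silhouettes(q,n)[:2]: print(n,q,round(r['p'],2),np.round(r['pixel'],1),r['mask'].sum())
E
```

```text
{'clock': 0.0, 'joints': [-1.368, 0.435, 0.025, 1.574, -0.012, 1.134, -0.075], 'dq': [-0.0, -0.001, 0.0, 0.002, 0.002, 0.001, -0.001], 'joint_efforts': [0.001, -66.787, 0.986, -31.446, -0.06, 0.042, 0.0], 'position': [0.188, 0.595, 0.191], 'ee_rot': [-0.479, -3.105, 0.002], 'force': [0.469, 0.849, 0.268], 'ft_torque': [-0.009, -0.026, 0.024], 'gripper_force': 0.0, 'width': 0.997}
scene [[-0.817, 0.425, -0.39, 1.011], [0.576, 0.618, -0.535, 0.503], [0.013, -0.662, -0.749, 0.781], [0.0, 0.0, 0.0, 1.0]]
scene gold_nut 0.73 [386.2 216.6] 293
scene gold_dispenser 0.74 [388.3 234.5] 2909
scene maroon_dispenser 0.22 [494.  306.4] 980
side [[0.91, -0.209, 0.359, 0.13], [-0.415, -0.481, 0.772, -1.06], [0.012, -0.851, -0.525, 0.826], [0.0, 0.0, 0.0, 1.0]]
side gold_nut 0.53 [270.3 186.4] 152
side gold_nut_wing 0.53 [275.6 183.9] 121
side gold_dispenser 0.65 [270.3 207.6] 1225
side maroon_dispenser 0.95 [318.5 249.8] 1790
wrist [[0.301, 0.924, 0.236, 0.125], [0.954, -0.292, -0.074, 0.615], [0.0, 0.247, -0.969, 0.385], [0.0, 0.0, 0.0, 1.0]]
```

View pics/s1.png

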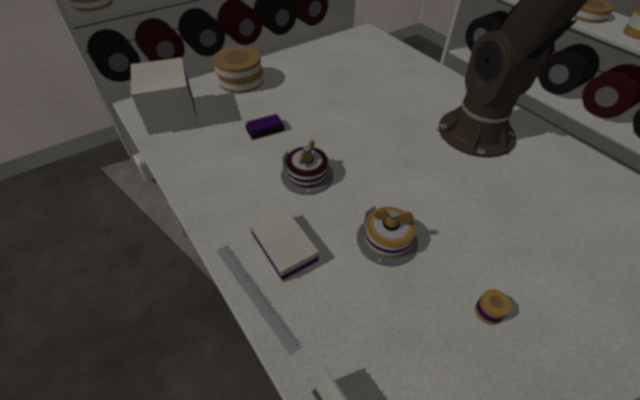

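View pics/d1.png

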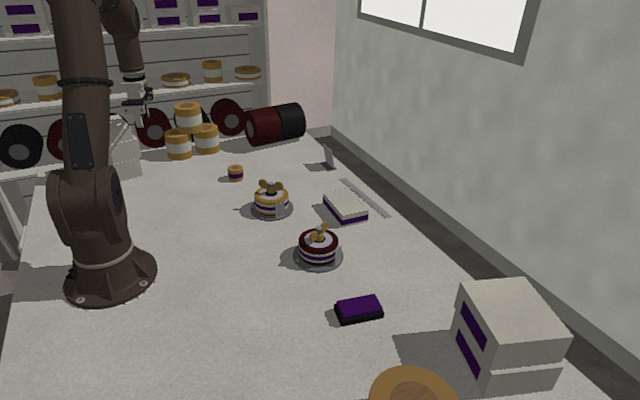

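The scene view shows the gold dispenser at (390,232) with its nut at (392,215), and the maroon one at (306,167). In the side view gold is at (271,203) and maroon at (318,248). The scene view's "maroon" report at (494,306) is really the small roll.

Run:
```python
from h import *
print('gold',tri(ray('scene',(386.2,216.6)),ray('side',(270.3,186.4))))
print(onz('scene',(388.3,234.5),.04),onz('side',(270.3,207.6),.04))
print('maroon',tri(ray('scene',(306,160)),ray('side',(318,240))),onz('side',(318.5,249.8),.04))
for n in('scene','side'):
    for q in('disc_carton','sanding_block','small_roll'):
        px=silhouettes(q,n)[:1]
        for r in px: print(n,q,round(r['p'],2),r['pixel'],onz(n,r['pixel'],.04))
from scipy.spatial.transform import Rotation as R
print(R.from_rotvec(observe()['ee_rot']).as_matrix().round(3), grasp_offset)
```

```text
gold [0.54618895 0.15003807 0.09269136]
[0.55166123 0.16591629 0.04      ] [0.52125564 0.10544387 0.04      ]
maroon [ 0.58062757 -0.15197586  0.06064815] [ 0.57317899 -0.17157429  0.04      ]
scene disc_carton 0.69 [282.5, 242.7] [0.77764339 0.0392799  0.04      ]
scene sanding_block 0.93 [266.0, 128.0] [ 0.59010423 -0.36651037  0.04      ]
scene small_roll 0.79 [493.9, 307.9] [0.49662712 0.43676388 0.04      ]
side sanding_block 0.76 [359.6, 309.9] [ 0.56369145 -0.43021504  0.04      ]
side small_roll 0.83 [236.7, 174.5] [0.4827958  0.38472248 0.04      ]
[[-0.954  0.301  0.   ]
 [ 0.301  0.954  0.   ]
 [-0.     0.    -1.   ]] 0.0188
```

jog_arm(
  motion=[
    [[-0.028,-0.019,-0.002,0,0,0,-0.13],[-0.057,-0.038,-0.004,0,0,0,-0.13],[-0.085,-0.057,-0.006,0,0,0,-0.13],[-0.114,-0.076,-0.008,0,0,0,-0.13],[-0.142,-0.095,-0.01,0,0,0,-0.13],[-0.171,-0.114,-0.01,0,0,0,-0.13],[-0.2,-0.133,-0.01,0,0,0,-0.13],[-0.228,-0.152,-0.01,0,0,0,-0.13],[-0.257,-0.171,-0.01,0,0,0,-0.13],[-0.285,-0.19,-0.01,0,0,0,-0.13]],
  ],
  force=20,
)

```text
clock: 1.88
position: [0.4038, 0.3275, 0.2024]
ee_rot: [0.479, 3.104, 0.001]
force: [0.4, 0.3, -0.2]
width: 0.567
gripper_force: 0.0
```

jog_arm(
  motion=[
    [[-0.028,-0.019,0,0,0,0,-0.13],[-0.057,-0.038,0,0,0,0,-0.13],[-0.085,-0.057,0,0,0,0,-0.13],[-0.114,-0.076,0,0,0,0,-0.13],[-0.142,-0.095,0,0,0,0,-0.13],[-0.171,-0.114,0,0,0,0,-0.13],[-0.19,-0.127,0,0,0,0,-0.13],[-0.19,-0.127,0,0,0,0,-0.13],[-0.19,-0.127,0,0,0,0,-0.13]],
  ],
)

```text
clock: 2.63
position: [0.5464, 0.1492, 0.2021]
ee_rot: [0.484, 3.104, -0.001]
force: [-0.3, 0.6, 1.0]
width: 0.564
gripper_force: 0.0
```

Run:
```python
from h import *
s=observe(); print({k:np.round(s[k],3).tolist() for k in('clock','joints','position','ee_rot','force','ft_torque','width')})
save('wrist','w2.png')
print(np.round(camera_params('wrist')['T'],3).tolist(),camera_params('wrist')['vertical_fov'])
for q in('gold_nut','gold_nut_wing','gold_push_faces','gold_back_faces','gold_hub','gold_dispenser'):
    for r in silhouettes(q,'wrist')[:2]: print(q,round(r['p'],2),np.round(r['pixel'],1),r['mask'].sum(),onz('wrist',r['pixel'],.098))
```

```text
{'clock': 2.633, 'joints': [-0.551, 0.331, 0.253, 1.721, -0.091, 1.101, 0.992], 'position': [0.546, 0.149, 0.202], 'ee_rot': [0.484, 3.104, -0.001], 'force': [-0.273, 0.638, 1.048], 'ft_torque': [0.034, 0.04, -0.044], 'width': 0.564}
[[0.302, 0.924, 0.236, 0.482], [0.953, -0.293, -0.074, 0.17], [0.001, 0.247, -0.969, 0.395], [0.0, 0.0, 0.0, 1.0]] 65.70646984690485
gold_nut_wing 0.72 [335.3 171.1] 762 [0.52945997 0.16847103 0.098     ]
gold_push_faces 0.54 [337.8 159.9] 182 [0.51969626 0.17406698 0.098     ]
gold_back_faces 0.51 [317.5 202.7] 226 [0.5545767  0.14237813 0.098     ]
gold_back_faces 0.35 [338.1 168.2] 760 [0.52762562 0.17188777 0.098     ]
gold_hub 0.72 [323.6 174.9] 313 [0.5298507  0.15632536 0.098     ]
gold_hub 0.26 [336.7 169.4] 726 [0.52847185 0.17006705 0.098     ]
gold_dispenser 0.82 [327.3 168.8] 11636 [0.52532155 0.16132784 0.098     ]
gold_dispenser 0.74 [327.1 175. ] 1076 [0.53108842 0.15932769 0.098     ]
```

View pics/w2.png

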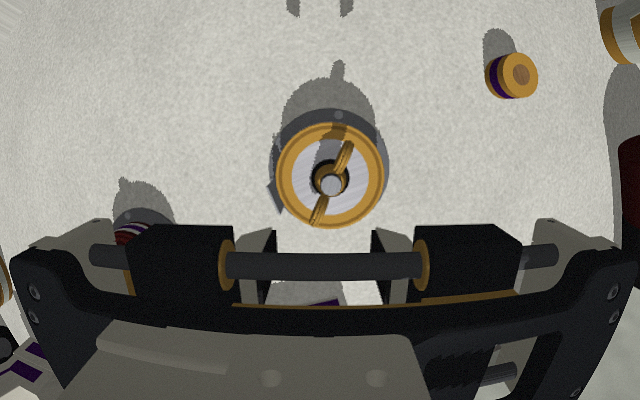

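The wrist view shows the gold nut centred near (332,183). Its wings run from (350,145) to (316,220), and the gold roll's rim is about 55 px in radius around (330,175).

```bash
cat >> h.py <<'E'
from scipy.optimize import least_squares
def axis():
    m=[r for r in silhouettes('gold_dispenser','wrist')][:1]
    im=cv2.cvtColor(get_image('wrist'),cv2.COLOR_RGB2HSV)
    g=cv2.inRange(im,(8,90,60),(30,255,255))
    g[:100]=0; g[235:]=0; g[:,:260]=0; g[:,400:]=0
    c=max(cv2.findContours(g,cv2.RETR_EXTERNAL,cv2.CHAIN_APPROX_NONE)[0],key=cv2.contourArea)
    c=cv2.convexHull(c)[:,0,:]
    P=np.array([onz('wrist',p,.064)[:2] for p in c])
    return least_squares(lambda v:np.hypot(*(P-v[:2]).T)-v[2],[*P.mean(0),.06],loss='soft_l1',f_scale=.001),g
E
python3 - <<'E'
from h import *
r,g=axis(); print('rim',r.x,np.sqrt(np.mean(r.fun**2)))
print('spindle',onz('wrist',(332,184),.108))
for z in (.093,.099,.105):print(z,onz('wrist',(350,143),z+.008),onz('wrist',(316,221),z))
im=get_image('wrist')[110:240,250:410]
cv2.imwrite('pics/c2.png',cv2.resize(im[:,:,::-1],None,fx=4.5,fy=4.5,interpolation=cv2.INTER_CUBIC))
E
```

```text
rim [0.54084688 0.15689323 0.05960632] 0.00022108785379698542
spindle [0.53926834 0.16115309 0.108     ]
0.093 [0.50777029 0.18900936 0.101     ] [0.57428814 0.13365693 0.093     ]
0.099 [0.50724297 0.18863029 0.107     ] [0.57245388 0.13438708 0.099     ]
0.105 [0.50671565 0.18825123 0.113     ] [0.57061962 0.13511723 0.105     ]
```

View pics/c2.png

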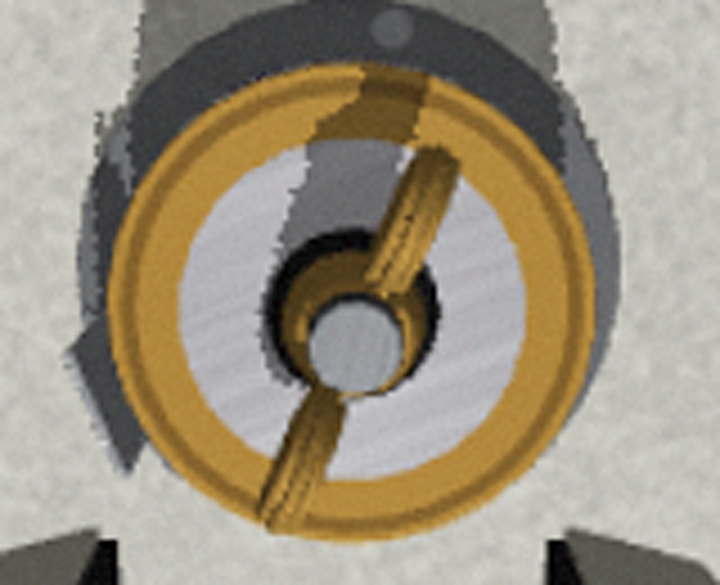

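jog_arm(
  motion=[
    [[0.004,0.003,0,0,0,0,-0.13],[0.0079,0.0059,0.005,0,0,0,-0.13],[0.0079,0.0059,0.025,0,0,0,-0.13],[0.0079,0.0059,0.045,0,0,0,-0.13],[0.0079,0.0059,0.065,0,0,0,-0.13],[0.0079,0.0059,0.085,0,0,0,-0.13],[0.0079,0.0059,0.1,0,0,0,-0.13],[0.0079,0.0059,0.11,0,0,0,-0.13],[0.0079,0.0059,0.114,0,0,0,-0.13],[0.0079,0.0059,0.114,0,0,0,-0.13]],
  ],
)

```text
clock: 3.97
position: [0.5393, 0.1588, 0.0874]
ee_rot: [-0.478, -3.104, 0.001]
force: [0.2, 0.3, 1.4]
width: 0.568
gripper_force: 0.0
```

Run:
```python
from h import *
save('wrist','w3.png')
s=observe(); print({k:np.round(s[k],3).tolist() for k in('clock','joints','position','ee_rot','force','ft_torque','width')})
```

```text
{'clock': 4.017, 'joints': [-0.543, 0.446, 0.222, 1.863, -0.127, 0.846, 1.007], 'position': [0.54, 0.159, 0.088], 'ee_rot': [-0.478, -3.105, -0.0], 'force': [-0.239, -0.016, 0.378], 'ft_torque': [-0.011, 0.006, -0.014], 'width': 0.566}
```

View pics/w3.png

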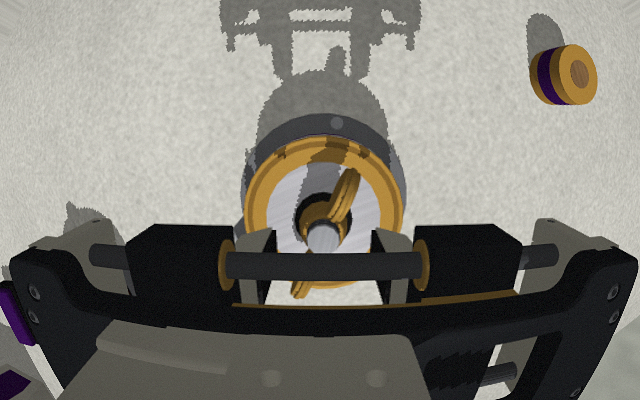

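The fingers stand on either side of the spindle (322,238), evenly spaced and clear of the wings. I'll turn clockwise (+wz).

jog_arm(
  motion=[
    [[0,0,0,0,0,0.1,-0.13],[0,0,0,0,0,0.2,-0.13],[0,0,0,0,0,0.3,-0.13],[0,0,0,0,0,0.4,-0.13],[0,0,0,0,0,0.5,-0.13],[0,0,0,0,0,0.6,-0.13],[0,0,0,0,0,0.7,-0.13],[0,0,0,0,0,0.8,-0.13],[0,0,0,0,0,0.9,-0.13],[0,0,0,0,0,1.0,-0.13]],
  ],
)

```text
clock: 4.85
position: [0.5407, 0.1592, 0.0894]
ee_rot: [1.914, 2.49, 0.003]
force: [-0.1, -0.1, -0.2]
width: 0.567
gripper_force: 0.0
```

jog_arm(
  motion=[
    [[0,0,0,0,0,0.1,-0.13],[0,0,0,0,0,0.2,-0.13],[0,0,0,0,0,0.3,-0.13],[0,0,0,0,0,0.4,-0.13],[0,0,0,0,0,0.5,-0.13],[0,0,0,0,0,0.6,-0.13],[0,0,0,0,0,0.7,-0.13],[0,0,0,0,0,0.8,-0.13],[0,0,0,0,0,0.9,-0.13],[0,0,0,0,0,1.0,-0.13]],
  ],
)

```text
clock: 5.68
position: [0.5406, 0.1594, 0.0893]
ee_rot: [-2.873, -1.268, -0.003]
force: [-0.0, -0.6, -0.7]
width: 0.564
gripper_force: 0.0
```

Run:
```python
from h import *
save('wrist','w4.png')
s=observe(); print({k:np.round(s[k],3).tolist() for k in('clock','joints','position','ee_rot','force','ft_torque','width')})
```

```text
{'clock': 5.733, 'joints': [-0.913, 0.532, 0.767, 1.892, -0.466, 0.903, -0.665], 'position': [0.541, 0.16, 0.089], 'ee_rot': [-2.878, -1.258, -0.003], 'force': [0.254, 0.185, -0.081], 'ft_torque': [-0.047, 0.095, 0.012], 'width': 0.565}
```

View pics/w4.png

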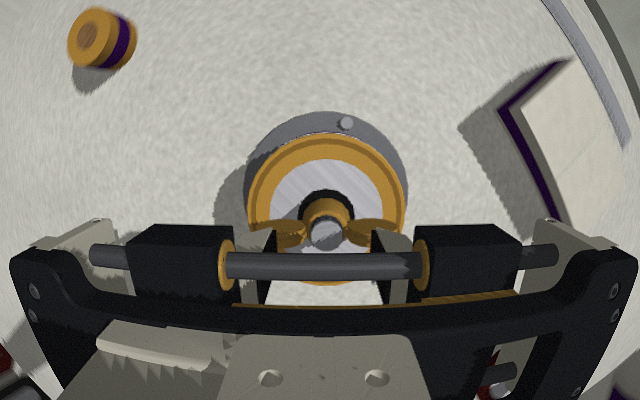

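Run:
```python
from h import *
from scipy.spatial.transform import Rotation as R
s=observe(); Rm=R.from_rotvec(s['ee_rot']).as_matrix(); p=np.array(s['position'])
c=camera_params('wrist'); T=np.linalg.inv(np.array(c['T'])); f=200/np.tan(np.radians(c['vertical_fov'])/2)
def proj(w):
    q=(T@[*w,1])[:3]; a=np.arccos(q[2]/np.linalg.norm(q)); u=q[:2]/np.hypot(*q[:2]); return np.round(u*f*a+[c['cx'],c['cy']],1)
print(Rm.round(2).tolist())
for l in([0,0,0],[0,.026,0],[0,-.026,0],[0,.045,0],[0,-.045,0],[.0095,.026,0],[-.0095,.026,0]): print(l,proj(p+Rm@l))
ax=[.5407,.1575]
print('axis top',proj([*ax,.108]))
for a in range(0,180,20):
  d=.04*np.array([np.cos(np.radians(a)),np.sin(np.radians(a))]); print(a,proj([*(ax+d),.115]),proj([*(ax-d),.115]))
im=cv2.imread('pics/w4.png')[180:300,230:420]
cv2.imwrite('pics/c4.png',cv2.resize(im,None,fx=4,fy=4,interpolation=cv2.INTER_CUBIC))
```

```text
[[0.68, 0.73, 0.0], [0.73, -0.68, 0.0], [0.0, -0.0, -1.0]]
[0, 0, 0] [323.  224.3]
[0, 0.026, 0] [362.3 224.2]
[0, -0.026, 0] [283.6 224.1]
[0, 0.045, 0] [390.4 223.9]
[0, -0.045, 0] [255.6 223.9]
[0.0095, 0.026, 0] [362.8 210.4]
[-0.0095, 0.026, 0] [361.8 237.5]
axis top [325.4 236.6]
0 [377.9 195.4] [277.8 281.1]
20 [358.8 180.5] [296.1 293.1]
40 [334.8 173. ] [317.3 298.8]
60 [309.5 174.2] [339.4 297.8]
80 [286.5 183.9] [360.1 290.3]
100 [269.  200.5] [377.2 276.8]
120 [259.2 221.2] [388.9 258.5]
140 [257.8 243.3] [393.5 237.2]
160 [264.4 264. ] [389.9 215.2]
```

View pics/c4.png

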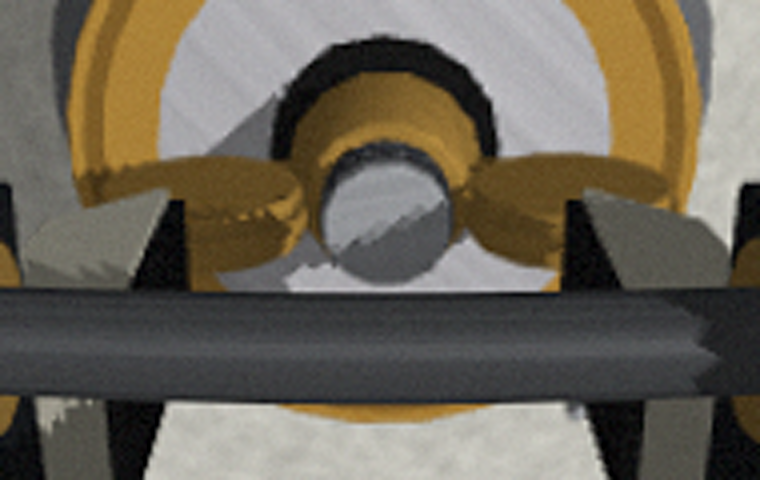

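Run:
```python
from h import *
from scipy.spatial.transform import Rotation as R
st=observe(); p=np.array(st['position']); Rm=R.from_rotvec(st['ee_rot']).as_matrix()
def proj(n,w):
    c=camera_params(n); q=(np.linalg.inv(np.array(c['T']))@[*w,1])[:3]; f=200/np.tan(np.radians(c['vertical_fov'])/2)
    return q[:2]/q[2]*f+[c['cx'],c['cy']]
out=[]
for n in('scene','side'):
    im=get_image(n)[:,:,::-1].copy(); u=proj(n,p).astype(int)
    x0,y0=u[0]-50,u[1]-55
    z=cv2.resize(im[y0:y0+95,x0:x0+100],None,fx=4,fy=4,interpolation=cv2.INTER_CUBIC)
    for l in([0,.026,0],[0,-.026,0],[0,.045,0],[0,-.045,0]):
        v=((proj(n,p+Rm@l)-[x0,y0])*4).astype(int); cv2.circle(z,tuple(map(int,v)),2,(0,255,0),-1)
    out.append(z)
cv2.imwrite('pics/z1.png',np.hstack(out))
# wrist geometry of the seen finger corner
for y in(.026,):
  pass
c=camera_params('wrist'); T=np.linalg.inv(np.array(c['T'])); f=200/np.tan(np.radians(c['vertical_fov'])/2)
for z in(0,-.02,-.03,-.04,-.05):
  for x in(.0095,-.0095):
    q=(T@[*(p+Rm@[x,.026,z]),1])[:3]; a=np.arccos(q[2]/np.linalg.norm(q)); print(z,x,(q[:2]/np.hypot(*q[:2])*f*a+[c['cx'],c['cy']]).round(0))
```

```text
0 0.0095 [363. 210.]
0 -0.0095 [361. 238.]
-0.02 0.0095 [367. 220.]
-0.02 -0.0095 [365. 250.]
-0.03 0.0095 [369. 226.]
-0.03 -0.0095 [367. 256.]
-0.04 0.0095 [372. 232.]
-0.04 -0.0095 [370. 264.]
-0.05 0.0095 [375. 239.]
-0.05 -0.0095 [372. 272.]
```

View pics/z1.png

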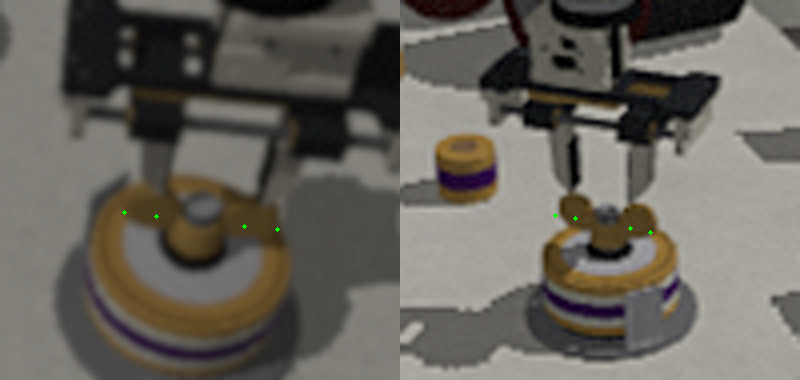

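The zoomed views show the fingertips ending just above the wings. The visible tips are therefore about 35 mm short of the reported TCP, and they passed over the nut without touching it. I'll turn back 50° so they stand behind the wings, then lower in monitored steps.

jog_arm(
  motion=[
    [[0,0,0,0,0,-0.11,-0.13],[0,0,0,0,0,-0.22,-0.13],[0,0,0,0,0,-0.33,-0.13],[0,0,0,0,0,-0.44,-0.13],[0,0,0,0,0,-0.55,-0.13],[0,0,0,0,0,-0.66,-0.13],[0,0,0,0,0,-0.77,-0.13],[0,0,0,0,0,-0.85,-0.13],[0,0,0,0,0,-0.85,-0.13]],
  ],
)

```text
clock: 6.58
position: [0.5404, 0.1588, 0.0889]
ee_rot: [2.082, 2.353, 0.003]
force: [0.1, -0.1, 0.9]
width: 0.567
gripper_force: 0.0
```

jog_arm(
  motion=[
    [[0,0,0.003,0,0,0,-0.13],[0,0,0.006,0,0,0,-0.13],[0,0,0.009,0,0,0,-0.13],[0,0,0.012,0,0,0,-0.13],[0,0,0.015,0,0,0,-0.13],[0,0,0.018,0,0,0,-0.13],[0,0,0.018,0,0,0,-0.13]],
  ],
)

```text
clock: 7.17
position: [0.5395, 0.1586, 0.0693]
ee_rot: [-2.09, -2.345, 0.002]
force: [0.5, 0.3, 0.3]
width: 0.563
gripper_force: 0.0
```

```bash
cat > look.py <<'E'
from h import *
import sys
from scipy.spatial.transform import Rotation as R
save('wrist',sys.argv[1]+'.png')
s=observe(); print({k:np.round(s[k],3).tolist() for k in('clock','joints','position','force','ft_torque','width')})
Rm=R.from_rotvec(s['ee_rot']).as_matrix(); print('finger line deg',np.degrees(np.arctan2(Rm[1,1],Rm[0,1])).round(1))
a=cv2.imread('pics/'+sys.argv[1]+'.png')[130:300,200:450]
cv2.imwrite('pics/'+sys.argv[1]+'c.png',cv2.resize(a,None,fx=3.2,fy=3.2,interpolation=cv2.INTER_CUBIC))
E
python3 look.py w5
```

```text
{'clock': 7.217, 'joints': [-0.746, 0.502, 0.512, 1.897, -0.326, 0.826, 0.053], 'position': [0.54, 0.159, 0.07], 'force': [0.361, -0.435, 0.245], 'ft_torque': [-0.059, -0.013, 0.029], 'width': 0.569}
finger line deg 6.6
```

jog_arm(
  motion=[
    [[0,0,0.002,0,0,0,-0.13],[0,0,0.004,0,0,0,-0.13],[0,0,0.006,0,0,0,-0.13],[0,0,0.008,0,0,0,-0.13],[0,0,0.01,0,0,0,-0.13],[0,0,0.01,0,0,0,-0.13]],
  ],
)

```text
clock: 7.72
position: [0.5397, 0.1586, 0.0597]
ee_rot: [-2.09, -2.345, 0.001]
force: [0.0, 0.1, 0.2]
width: 0.567
gripper_force: 0.0
```

jog_arm(
  motion=[
    [[0,0,0.002,0,0,0,-0.13],[0,0,0.004,0,0,0,-0.13],[0,0,0.006,0,0,0,-0.13],[0,0,0.006,0,0,0,-0.13]],
  ],
)

```text
clock: 8.05
position: [0.5397, 0.1586, 0.0537]
ee_rot: [-2.09, -2.345, 0.001]
force: [-0.0, 1.2, -0.4]
width: 0.571
gripper_force: 0.0
```

jog_arm(
  motion=[
    [[0,0,0,0,0,0.09,-0.13],[0,0,0,0,0,0.18,-0.13],[0,0,0,0,0,0.27,-0.13],[0,0,0,0,0,0.36,-0.13],[0,0,0,0,0,0.45,-0.13],[0,0,0,0,0,0.54,-0.13],[0,0,0,0,0,0.63,-0.13],[0,0,0,0,0,0.72,-0.13],[0,0,0,0,0,0.8,-0.13],[0,0,0,0,0,0.8,-0.13]],
  ],
)

```text
clock: 8.88
position: [0.5401, 0.1589, 0.0541]
ee_rot: [2.84, 1.341, 0.0]
force: [-0.3, -0.7, -0.7]
width: 0.564
gripper_force: 0.1
```

```bash
python3 look.py w6
```

```text
{'clock': 8.933, 'joints': [-0.881, 0.575, 0.725, 1.921, -0.507, 0.835, -0.569], 'position': [0.54, 0.159, 0.054], 'force': [-0.076, 0.311, 0.813], 'ft_torque': [-0.008, 0.139, -0.003], 'width': 0.565}
finger line deg -39.2
```

View pics/w6c.png

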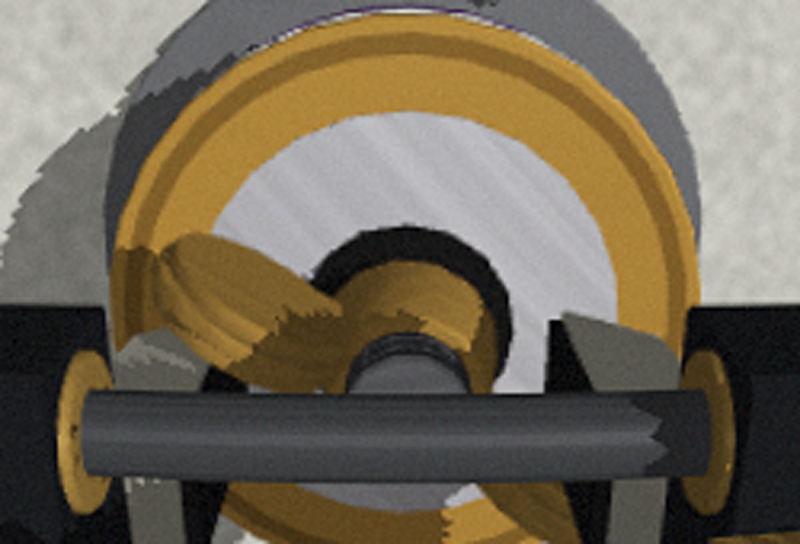

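The crop shows the wing now about 35° ahead of the finger line, with the left finger behind it, so the nut is turning. I'll continue the stroke.

jog_arm(
  motion=[
    [[0,0,0,0,0,0.1,-0.13],[0,0,0,0,0,0.2,-0.13],[0,0,0,0,0,0.3,-0.13],[0,0,0,0,0,0.4,-0.13],[0,0,0,0,0,0.5,-0.13],[0,0,0,0,0,0.6,-0.13],[0,0,0,0,0,0.7,-0.13],[0,0,0,0,0,0.8,-0.13],[0,0,0,0,0,0.9,-0.13],[0,0,0,0,0,1.0,-0.13]],
  ],
)

```text
clock: 9.77
position: [0.5402, 0.1587, 0.0542]
ee_rot: [-3.136, 0.182, -0.0]
force: [1.0, -0.0, 0.5]
width: 0.565
gripper_force: 0.4
```

jog_arm(
  motion=[
    [[0,0,0,0,0,0.1,-0.13],[0,0,0,0,0,0.2,-0.13],[0,0,0,0,0,0.3,-0.13],[0,0,0,0,0,0.4,-0.13],[0,0,0,0,0,0.5,-0.13],[0,0,0,0,0,0.6,-0.13],[0,0,0,0,0,0.7,-0.13],[0,0,0,0,0,0.8,-0.13],[0,0,0,0,0,0.9,-0.13],[0,0,0,0,0,1.0,-0.13]],
  ],
)

```text
clock: 10.6
position: [0.5399, 0.1584, 0.054]
ee_rot: [2.665, -1.663, -0.0]
force: [0.7, -1.2, -0.2]
width: 0.566
gripper_force: 0.4
```

```bash
python3 look.py w7
```

```text
{'clock': 10.65, 'joints': [-1.125, 0.831, 1.235, 1.938, -0.91, 1.083, -2.183], 'position': [0.54, 0.159, 0.054], 'force': [0.12, -0.995, -0.064], 'ft_torque': [0.014, 0.148, -0.007], 'width': 0.567}
finger line deg -154.4
```

jog_arm(
  motion=[
    [[0,0,-0.008,0,0,-0.08,-0.13],[0,0,-0.018,0,0,-0.19,-0.13],[0,0,-0.028,0,0,-0.3,-0.13],[0,0,-0.038,0,0,-0.41,-0.13],[0,0,-0.04,0,0,-0.52,-0.13],[0,0,-0.04,0,0,-0.63,-0.13],[0,0,-0.04,0,0,-0.74,-0.13],[0,0,-0.04,0,0,-0.85,-0.13],[0,0,-0.04,0,0,-0.96,-0.13],[0,0,-0.04,0,0,-1.07,-0.13]],
  ],
)

```text
clock: 11.48
position: [0.5399, 0.1587, 0.0942]
ee_rot: [-3.141, 0.053, -0.0]
force: [0.9, -0.5, -0.2]
width: 0.565
gripper_force: 0.0
```

jog_arm(
  motion=[
    [[0,0,0,0,0,-0.11,-0.13],[0,0,0,0,0,-0.22,-0.13],[0,0,0,0,0,-0.33,-0.13],[0,0,0,0,0,-0.44,-0.13],[0,0,0,0,0,-0.55,-0.13],[0,0,0,0,0,-0.66,-0.13],[0,0,0,0,0,-0.77,-0.13],[0,0,0,0,0,-0.88,-0.13],[0,0,0,0,0,-0.99,-0.13],[0,0,0,0,0,-1.1,-0.13]],
  ],
)

```text
clock: 12.32
position: [0.5399, 0.1587, 0.0943]
ee_rot: [2.705, 1.597, 0.001]
force: [0.2, 0.4, 0.3]
width: 0.565
gripper_force: 0.0
```

jog_arm(
  motion=[
    [[0,0,0,0,0,-0.11,-0.13],[0,0,0,0,0,-0.22,-0.13],[0,0,0,0,0,-0.33,-0.13],[0,0,0,0,0,-0.44,-0.13],[0,0,0,0,0,-0.55,-0.13],[0,0,0,0,0,-0.66,-0.13],[0,0,0,0,0,-0.77,-0.13],[0,0,0,0,0,-0.88,-0.13],[0,0,0,0,0,-0.99,-0.13],[0,0,0,0,0,-1.1,-0.13]],
  ],
)

```text
clock: 13.15
position: [0.54, 0.1586, 0.0944]
ee_rot: [1.472, 2.775, 0.001]
force: [-0.7, 0.4, 0.2]
width: 0.566
gripper_force: 0.0
```

```bash
python3 look.py w8
```

```text
{'clock': 13.2, 'joints': [-0.675, 0.452, 0.406, 1.869, -0.229, 0.865, 0.447], 'position': [0.54, 0.158, 0.094], 'force': [0.787, -0.437, 0.328], 'ft_torque': [-0.057, 0.011, 0.03], 'width': 0.567}
finger line deg 34.5
```

jog_arm(
  motion=[
    [[0,0,0.01,0,0,0,-0.13],[0,0,0.02,0,0,0,-0.13],[0,0,0.03,0,0,0,-0.13],[0,0,0.038,0,0,0,-0.13],[0,0,0.04,0,0,0,-0.13],[0,0,0.04,0,0,0.08,-0.13],[0,0,0.04,0,0,0.16,-0.13],[0,0,0.04,0,0,0.26,-0.13],[0,0,0.04,0,0,0.36,-0.13],[0,0,0.04,0,0,0.46,-0.13]],
  ],
)

```text
clock: 14.03
position: [0.5398, 0.1585, 0.0538]
ee_rot: [2.085, 2.35, -0.001]
force: [-0.5, 0.0, -0.6]
width: 0.564
gripper_force: 0.4
```

jog_arm(
  motion=[
    [[0,0,0,0,0,0.11,-0.13],[0,0,0,0,0,0.22,-0.13],[0,0,0,0,0,0.33,-0.13],[0,0,0,0,0,0.44,-0.13],[0,0,0,0,0,0.55,-0.13],[0,0,0,0,0,0.66,-0.13],[0,0,0,0,0,0.77,-0.13],[0,0,0,0,0,0.88,-0.13],[0,0,0,0,0,0.99,-0.13],[0,0,0,0,0,1.1,-0.13]],
  ],
)

```text
clock: 14.87
position: [0.5402, 0.159, 0.054]
ee_rot: [3.005, 0.914, 0.001]
force: [0.7, 0.1, 0.2]
width: 0.567
gripper_force: 0.4
```

jog_arm(
  motion=[
    [[0,0,0,0,0,0.11,-0.13],[0,0,0,0,0,0.22,-0.13],[0,0,0,0,0,0.33,-0.13],[0,0,0,0,0,0.44,-0.13],[0,0,0,0,0,0.55,-0.13],[0,0,0,0,0,0.66,-0.13],[0,0,0,0,0,0.77,-0.13],[0,0,0,0,0,0.88,-0.13],[0,0,0,0,0,0.99,-0.13],[0,0,0,0,0,1.1,-0.13]],
  ],
)

```text
clock: 15.7
position: [0.5403, 0.1587, 0.054]
ee_rot: [3.04, -0.792, 0.001]
force: [1.2, 0.3, -0.5]
width: 0.568
gripper_force: 0.4
```

jog_arm(
  motion=[
    [[0,0,0,0,0,0.11,-0.13],[0,0,0,0,0,0.22,-0.13],[0,0,0,0,0,0.33,-0.13],[0,0,0,0,0,0.44,-0.13],[0,0,0,0,0,0.55,-0.13],[0,0,0,0,0,0.64,-0.13]],
  ],
)

```text
clock: 16.2
position: [0.5401, 0.1586, 0.0538]
ee_rot: [2.636, -1.708, 0.001]
force: [0.6, -0.2, -1.4]
width: 0.565
gripper_force: 0.4
```

```bash
python3 look.py w9
```

```text
{'clock': 16.25, 'joints': [-1.129, 0.842, 1.249, 1.938, -0.921, 1.093, -2.205], 'position': [0.54, 0.159, 0.054], 'force': [-0.01, -0.744, -0.291], 'ft_torque': [0.063, 0.162, 0.024], 'width': 0.567}
finger line deg -156.2
```

View pics/w9c.png

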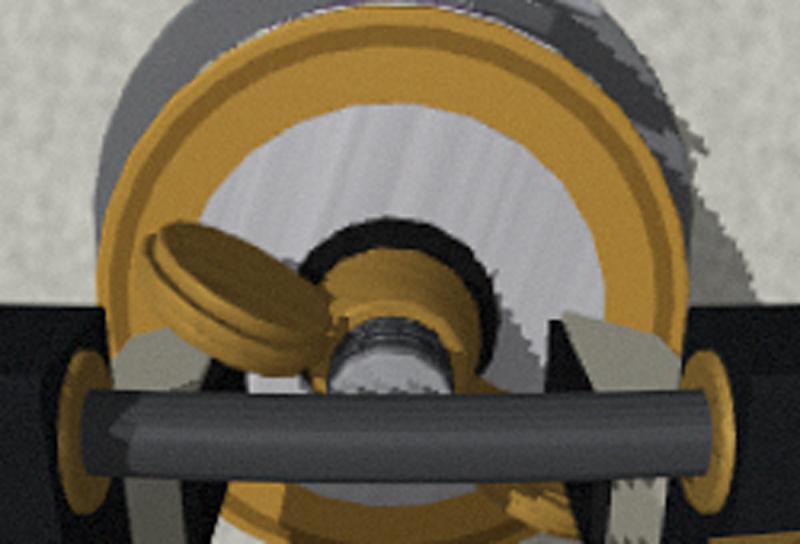

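The crop shows the same relation as before, with the wing about 30° ahead and a finger behind it. By bookkeeping the nut has turned about 327° in all. I'll rewind 190° for the next stroke and push only the 115° that is certainly safe.

jog_arm(
  motion=[
    [[0,0,-0.008,0,0,-0.08,-0.13],[0,0,-0.018,0,0,-0.19,-0.13],[0,0,-0.028,0,0,-0.3,-0.13],[0,0,-0.038,0,0,-0.41,-0.13],[0,0,-0.04,0,0,-0.52,-0.13],[0,0,-0.04,0,0,-0.63,-0.13],[0,0,-0.04,0,0,-0.74,-0.13],[0,0,-0.04,0,0,-0.85,-0.13],[0,0,-0.04,0,0,-0.96,-0.13],[0,0,-0.04,0,0,-1.07,-0.13]],
  ],
)

```text
clock: 17.08
position: [0.5399, 0.1589, 0.0941]
ee_rot: [3.14, -0.104, 0.0]
force: [0.5, 0.4, -0.0]
width: 0.56
gripper_force: 0.0
```

jog_arm(
  motion=[
    [[0,0,0,0,0,-0.11,-0.13],[0,0,0,0,0,-0.22,-0.13],[0,0,0,0,0,-0.33,-0.13],[0,0,0,0,0,-0.44,-0.13],[0,0,0,0,0,-0.55,-0.13],[0,0,0,0,0,-0.66,-0.13],[0,0,0,0,0,-0.77,-0.13],[0,0,0,0,0,-0.88,-0.13],[0,0,0,0,0,-0.99,-0.13],[0,0,0,0,0,-1.1,-0.13]],
  ],
)

```text
clock: 17.92
position: [0.5399, 0.1588, 0.0941]
ee_rot: [2.731, 1.552, 0.0]
force: [0.1, -0.5, 1.1]
width: 0.558
gripper_force: 0.0
```

jog_arm(
  motion=[
    [[0,0,0,0,0,-0.11,-0.13],[0,0,0,0,0,-0.22,-0.13],[0,0,0,0,0,-0.33,-0.13],[0,0,0,0,0,-0.44,-0.13],[0,0,0,0,0,-0.55,-0.13],[0,0,0,0,0,-0.66,-0.13],[0,0,0,0,0,-0.77,-0.13],[0,0,0,0,0,-0.88,-0.13],[0,0,0,0,0,-0.99,-0.13],[0,0,0,0,0,-1.1,-0.13]],
  ],
)

```text
clock: 18.75
position: [0.54, 0.1588, 0.0941]
ee_rot: [1.517, 2.751, 0.0]
force: [1.1, -0.0, -0.2]
width: 0.56
gripper_force: 0.0
```

jog_arm(
  motion=[
    [[0,0,0.01,0,0,0,-0.13],[0,0,0.02,0,0,0,-0.13],[0,0,0.03,0,0,0,-0.13],[0,0,0.038,0,0,0,-0.13],[0,0,0.041,0,0,0,-0.13],[0,0,0.041,0,0,0.08,-0.13],[0,0,0.041,0,0,0.16,-0.13],[0,0,0.041,0,0,0.26,-0.13],[0,0,0.041,0,0,0.36,-0.13],[0,0,0.041,0,0,0.46,-0.13]],
  ],
)

```text
clock: 19.58
position: [0.5398, 0.1585, 0.0527]
ee_rot: [2.12, 2.318, -0.001]
force: [0.4, -0.2, -1.0]
width: 0.564
gripper_force: 0.4
```

jog_arm(
  motion=[
    [[0,0,0,0,0,0.11,-0.13],[0,0,0,0,0,0.22,-0.13],[0,0,0,0,0,0.33,-0.13],[0,0,0,0,0,0.44,-0.13],[0,0,0,0,0,0.55,-0.13],[0,0,0,0,0,0.66,-0.13],[0,0,0,0,0,0.77,-0.13],[0,0,0,0,0,0.88,-0.13],[0,0,0,0,0,0.99,-0.13],[0,0,0,0,0,1.1,-0.13]],
  ],
)

```text
clock: 20.42
position: [0.5402, 0.159, 0.053]
ee_rot: [3.019, 0.868, 0.001]
force: [1.2, 0.1, -0.1]
width: 0.567
gripper_force: 0.4
```

jog_arm(
  motion=[
    [[0,0,0,0,0,0.1,-0.13],[0,0,0,0,0,0.2,-0.13],[0,0,0,0,0,0.3,-0.13],[0,0,0,0,0,0.4,-0.13],[0,0,0,0,0,0.5,-0.13],[0,0,0,0,0,0.6,-0.13]],
  ],
)

```text
clock: 20.92
position: [0.5403, 0.1589, 0.053]
ee_rot: [3.141, -0.062, 0.001]
force: [2.1, -0.1, 0.2]
width: 0.564
gripper_force: 0.4
```

```bash
cat > o.py <<'E'
from h import *
from scipy.spatial.transform import Rotation as R
s=observe(); Rm=R.from_rotvec(s['ee_rot']).as_matrix()
print(round(s['clock'],2),'F',np.round(s['force'],2),'tau',np.round(s['ft_torque'],3),'line',np.degrees(np.arctan2(Rm[1,1],Rm[0,1])).round(2),'q7',round(s['joints'][6],3),'q3',round(s['joints'][2],3),'gf',round(s['gripper_force'],2),'eff7',np.round(s['joint_efforts'][6],3),'z',round(s['position'][2],4))
E
python3 o.py
```

```text
20.92 F [ 2.12 -0.15  0.18] tau [-0.066 -0.042 -0.021] line -92.27 q7 -1.278 q3 1.003 gf 0.43 eff7 1.968 z 0.053
```

jog_arm(
  motion=[
    [[0,0,0,0,0,0.07,-0.13],[0,0,0,0,0,0.14,-0.13],[0,0,0,0,0,0.14,-0.13]],
  ],
)

```text
clock: 21.17
position: [0.5401, 0.1587, 0.0528]
ee_rot: [3.128, -0.279, 0.001]
force: [0.2, 0.6, -0.0]
width: 0.566
gripper_force: 0.0
```

```bash
python3 o.py
```

```text
21.17 F [ 0.15  0.63 -0.  ] tau [-0.006  0.191 -0.039] line -100.19 q7 -1.388 q3 1.039 gf 0.02 eff7 -1.305 z 0.0528
```

jog_arm(
  motion=[
    [[0,0,0,0,0,0.07,-0.13],[0,0,0,0,0,0.14,-0.13],[0,0,0,0,0,0.14,-0.13]],
  ],
)

```text
clock: 21.42
position: [0.5399, 0.1586, 0.0529]
ee_rot: [3.102, -0.494, 0.0]
force: [-0.8, 0.1, 0.2]
width: 0.564
gripper_force: 0.0
```

```bash
python3 o.py
```

```text
21.42 F [-0.81  0.08  0.16] tau [-0.026  0.238  0.012] line -108.08 q7 -1.498 q3 1.074 gf 0.01 eff7 -1.284 z 0.0529
```

jog_arm(
  motion=[
    [[0,0,0,0,0,0.07,-0.13],[0,0,0,0,0,0.14,-0.13],[0,0,0,0,0,0.14,-0.13]],
  ],
)

```text
clock: 21.67
position: [0.5398, 0.1587, 0.0529]
ee_rot: [3.06, -0.707, -0.0]
force: [-0.2, 0.9, -0.6]
width: 0.563
gripper_force: 0.0
```

```bash
python3 o.py
```

```text
21.67 F [-0.2   0.85 -0.57] tau [-0.054  0.143  0.002] line -116.01 q7 -1.609 q3 1.109 gf 0.0 eff7 -1.3 z 0.0529
```

jog_arm(
  motion=[
    [[0,0,0,0,0,0.07,-0.13],[0,0,0,0,0,0.14,-0.13],[0,0,0,0,0,0.14,-0.13]],
  ],
)

```text
clock: 21.92
position: [0.5398, 0.1587, 0.053]
ee_rot: [3.004, -0.918, -0.0]
force: [0.5, -0.4, 0.3]
width: 0.567
gripper_force: 0.0
```

```bash
python3 o.py
```

```text
21.92 F [ 0.5  -0.41  0.32] tau [-0.017  0.122 -0.005] line -123.98 q7 -1.721 q3 1.143 gf 0.0 eff7 -1.315 z 0.053
```

jog_arm(
  motion=[
    [[0,0,0,0,0,0.07,-0.13],[0,0,0,0,0,0.14,-0.13],[0,0,0,0,0,0.14,-0.13]],
  ],
)

```text
clock: 22.17
position: [0.5398, 0.1586, 0.053]
ee_rot: [2.933, -1.124, -0.0]
force: [0.0, 0.2, -0.1]
width: 0.564
gripper_force: 0.0
```

```bash
python3 o.py
```

```text
22.17 F [ 0.01  0.24 -0.06] tau [0.024 0.147 0.037] line -131.95 q7 -1.835 q3 1.176 gf 0.0 eff7 -1.33 z 0.053
```

jog_arm(
  motion=[
    [[0,0,0,0,0,0.07,-0.13],[0,0,0,0,0,0.14,-0.13],[0,0,0,0,0,0.14,-0.13]],
  ],
)

```text
clock: 22.42
position: [0.5398, 0.1586, 0.053]
ee_rot: [2.847, -1.326, -0.0]
force: [-0.2, -0.0, 0.2]
width: 0.564
gripper_force: 0.0
```

```bash
python3 o.py
```

```text
22.42 F [-0.16 -0.03  0.24] tau [0.    0.145 0.03 ] line -139.95 q7 -1.951 q3 1.206 gf 0.01 eff7 -1.37 z 0.053
```

jog_arm(
  motion=[
    [[0,0,0,0,0,0.07,-0.13],[0,0,0,0,0,0.14,-0.13],[0,0,0,0,0,0.14,-0.13]],
  ],
)

```text
clock: 22.67
position: [0.5398, 0.1586, 0.053]
ee_rot: [2.748, -1.522, -0.0]
force: [0.6, -0.2, -1.1]
width: 0.565
gripper_force: 0.0
```

```bash
python3 o.py
```

```text
22.67 F [ 0.63 -0.17 -1.15] tau [0.018 0.193 0.014] line -147.95 q7 -2.073 q3 1.23 gf 0.03 eff7 -1.427 z 0.053
```

jog_arm(
  motion=[
    [[0,0,-0.008,0,0,-0.08,-0.13],[0,0,-0.018,0,0,-0.19,-0.13],[0,0,-0.028,0,0,-0.3,-0.13],[0,0,-0.038,0,0,-0.41,-0.13],[0,0,-0.04,0,0,-0.52,-0.13],[0,0,-0.04,0,0,-0.63,-0.13],[0,0,-0.04,0,0,-0.74,-0.13],[0,0,-0.04,0,0,-0.85,-0.13],[0,0,-0.04,0,0,-0.96,-0.13],[0,0,-0.04,0,0,-1.07,-0.13]],
  ],
)

```text
clock: 23.5
position: [0.5399, 0.1588, 0.0933]
ee_rot: [-3.139, -0.108, -0.001]
force: [0.8, -0.1, 0.2]
width: 0.566
gripper_force: 0.0
```

jog_arm(
  motion=[
    [[0,0,0,0,0,-0.11,-0.13],[0,0,0,0,0,-0.22,-0.13],[0,0,0,0,0,-0.33,-0.13],[0,0,0,0,0,-0.44,-0.13],[0,0,0,0,0,-0.55,-0.13],[0,0,0,0,0,-0.66,-0.13],[0,0,0,0,0,-0.77,-0.13],[0,0,0,0,0,-0.88,-0.13],[0,0,0,0,0,-0.99,-0.13],[0,0,0,0,0,-1.1,-0.13]],
  ],
)

```text
clock: 24.33
position: [0.5401, 0.1588, 0.0935]
ee_rot: [2.62, 1.733, 0.002]
force: [-0.5, -0.0, 1.0]
width: 0.566
gripper_force: 0.0
```

jog_arm(
  motion=[
    [[0,0,0,0,0,-0.11,-0.13],[0,0,0,0,0,-0.22,-0.13],[0,0,0,0,0,-0.33,-0.13],[0,0,0,0,0,-0.44,-0.13],[0,0,0,0,0,-0.55,-0.13],[0,0,0,0,0,-0.66,-0.13],[0,0,0,0,0,-0.77,-0.13],[0,0,0,0,0,-0.88,-0.13],[0,0,0,0,0,-0.99,-0.13],[0,0,0,0,0,-1.1,-0.13]],
  ],
)

```text
clock: 25.17
position: [0.5402, 0.1588, 0.0936]
ee_rot: [1.327, 2.846, 0.001]
force: [-0.5, -0.3, -0.7]
width: 0.565
gripper_force: 0.0
```

jog_arm(
  motion=[
    [[0,0,0.01,0,0,0,-0.13],[0,0,0.02,0,0,0,-0.13],[0,0,0.03,0,0,0,-0.13],[0,0,0.038,0,0,0,-0.13],[0,0,0.042,0,0,0,-0.13],[0,0,0.042,0,0,0.07,-0.13],[0,0,0.042,0,0,0.14,-0.13],[0,0,0.042,0,0,0.21,-0.13],[0,0,0.042,0,0,0.28,-0.13],[0,0,0.042,0,0,0.28,-0.13]],
  ],
)

```text
clock: 26.0
position: [0.5397, 0.1586, 0.0506]
ee_rot: [1.734, 2.62, -0.001]
force: [0.1, -0.1, -0.2]
width: 0.567
gripper_force: 0.1
```

```bash
python3 o.py
```

```text
26.0 F [ 0.05 -0.11 -0.2 ] tau [-0.152  0.034  0.063] line 23.0 q7 0.33 q3 0.461 gf 0.11 eff7 -1.313 z 0.0506
```

jog_arm(
  motion=[
    [[0,0,0,0,0,0.07,-0.13],[0,0,0,0,0,0.14,-0.13],[0,0,0,0,0,0.14,-0.13]],
  ],
)

```text
clock: 26.25
position: [0.5398, 0.1586, 0.0507]
ee_rot: [1.91, 2.494, -0.001]
force: [-0.4, 0.1, -0.3]
width: 0.564
gripper_force: 0.1
```

```bash
python3 o.py
```

```text
26.25 F [-0.35  0.07 -0.33] tau [-0.111  0.049  0.022] line 15.12 q7 0.219 q3 0.5 gf 0.11 eff7 -1.294 z 0.0507
```

jog_arm(
  motion=[
    [[0,0,0,0,0,0.07,-0.13],[0,0,0,0,0,0.14,-0.13],[0,0,0,0,0,0.14,-0.13]],
  ],
)

```text
clock: 26.5
position: [0.5398, 0.1587, 0.0509]
ee_rot: [2.078, 2.356, -0.001]
force: [-0.7, -0.8, 1.1]
width: 0.564
gripper_force: 0.1
```

```bash
python3 o.py
```

```text
26.5 F [-0.71 -0.78  1.1 ] tau [-0.172  0.039 -0.012] line 7.18 q7 0.109 q3 0.538 gf 0.1 eff7 -1.298 z 0.0509
```

jog_arm(
  motion=[
    [[0,0,0,0,0,0.07,-0.13],[0,0,0,0,0,0.14,-0.13],[0,0,0,0,0,0.14,-0.13]],
  ],
)

```text
clock: 26.75
position: [0.5399, 0.1588, 0.051]
ee_rot: [2.236, 2.206, -0.0]
force: [-0.1, 0.4, -0.1]
width: 0.568
gripper_force: 0.0
```

```bash
python3 o.py
```

```text
26.75 F [-0.14  0.43 -0.07] tau [-0.123  0.09   0.017] line -0.77 q7 -0.002 q3 0.578 gf 0.04 eff7 -1.296 z 0.051
```

jog_arm(
  motion=[
    [[0,0,0,0,0,0.07,-0.13],[0,0,0,0,0,0.14,-0.13],[0,0,0,0,0,0.14,-0.13]],
  ],
)

```text
clock: 27.0
position: [0.54, 0.1589, 0.0511]
ee_rot: [2.384, 2.045, 0.0]
force: [-0.7, -0.2, -0.2]
width: 0.564
gripper_force: 0.1
```

```bash
python3 o.py
```

```text
27.0 F [-0.71 -0.19 -0.23] tau [-0.045  0.04  -0.007] line -8.75 q7 -0.112 q3 0.617 gf 0.08 eff7 -1.296 z 0.0511
```

jog_arm(
  motion=[
    [[0,0,0,0,0,0.07,-0.13],[0,0,0,0,0,0.14,-0.13],[0,0,0,0,0,0.14,-0.13]],
  ],
)

```text
clock: 27.25
position: [0.5401, 0.1589, 0.0511]
ee_rot: [2.521, 1.874, 0.0]
force: [0.6, -0.2, -0.5]
width: 0.563
gripper_force: 0.2
```

```bash
python3 o.py
```

```text
27.25 F [ 0.62 -0.17 -0.53] tau [-0.082  0.017  0.023] line -16.74 q7 -0.222 q3 0.656 gf 0.17 eff7 -1.299 z 0.0511
```

jog_arm(
  motion=[
    [[0,0,0,0,0,0.07,-0.13],[0,0,0,0,0,0.14,-0.13],[0,0,0,0,0,0.14,-0.13]],
  ],
)

```text
clock: 27.5
position: [0.5401, 0.1588, 0.0511]
ee_rot: [2.646, 1.694, 0.0]
force: [-0.0, 0.2, 0.7]
width: 0.568
gripper_force: 0.2
```

```bash
python3 o.py
```

```text
27.5 F [-0.01  0.22  0.73] tau [-0.052 -0.016  0.031] line -24.75 q7 -0.333 q3 0.696 gf 0.18 eff7 -1.299 z 0.0511
```

jog_arm(
  motion=[
    [[0,0,0,0,0,0.07,-0.13],[0,0,0,0,0,0.14,-0.13],[0,0,0,0,0,0.14,-0.13]],
  ],
)

```text
clock: 27.75
position: [0.54, 0.1587, 0.0511]
ee_rot: [2.757, 1.505, -0.0]
force: [0.0, 0.2, -0.4]
width: 0.566
gripper_force: 0.2
```

```bash
python3 o.py
```

```text
27.75 F [ 0.01  0.23 -0.4 ] tau [-0.019  0.036  0.01 ] line -32.76 q7 -0.443 q3 0.735 gf 0.18 eff7 -1.298 z 0.0511
```

jog_arm(
  motion=[
    [[0,0,0,0,0,0.07,-0.13],[0,0,0,0,0,0.14,-0.13],[0,0,0,0,0,0.14,-0.13]],
  ],
)

```text
clock: 28.0
position: [0.54, 0.1586, 0.0511]
ee_rot: [2.856, 1.308, -0.0]
force: [0.4, -0.2, -0.1]
width: 0.566
gripper_force: 0.2
```

```bash
python3 o.py
python3 - <<'E'
from h import *
g=get_image('wrist')
for q in('gold_nut_wing','gold_back_faces','gold_push_faces'):
    for r in silhouettes(q,'wrist')[:2]: print(q,round(r['p'],2),np.round(r['pixel']),r['mask'].sum())
a=cv2.imread('pics/w9.png').astype(float); b=g[:,:,::-1].astype(float)
d=abs(a-b)[195:250,240:310].mean(); print('diff to w9 around wing',d, 'control w7/w5',[abs(a-cv2.imread(f'pics/{n}.png').astype(float))[195:250,240:310].mean().round(1) for n in('w7','w5','w6')])
E
```

```text
28.0 F [ 0.39 -0.2  -0.05] tau [-0.109  0.082  0.007] line -40.78 q7 -0.553 q3 0.774 gf 0.16 eff7 -1.296 z 0.0511
gold_nut_wing 0.67 [286. 227.] 2325
gold_back_faces 0.63 [283. 221.] 1383
gold_push_faces 0.72 [270. 241.] 271
diff to w9 around wing 28.73887445887446 control w7/w5 [np.float64(12.5), np.float64(49.6), np.float64(30.5)]
```

The wing still sits ahead of the left finger, near (286,227), so the nut is following.

jog_arm(
  motion=[
    [[0,0,0,0,0,0.07,-0.13],[0,0,0,0,0,0.14,-0.13],[0,0,0,0,0,0.14,-0.13]],
  ],
)

```text
clock: 28.45
position: [0.54, 0.1587, 0.0511]
ee_rot: [2.943, 1.1, 0.0]
force: [-0.4, 0.3, -1.4]
width: 0.567
gripper_force: 0.1
```

```bash
python3 o.py
```

```text
28.45 F [-0.36  0.31 -1.41] tau [-0.079  0.016  0.02 ] line -49.02 q7 -0.666 q3 0.814 gf 0.13 eff7 -1.27 z 0.0511
```

jog_arm(
  motion=[
    [[0,0,0,0,0,0.07,-0.13],[0,0,0,0,0,0.14,-0.13],[0,0,0,0,0,0.14,-0.13]],
  ],
)

```text
clock: 28.7
position: [0.5399, 0.1586, 0.0511]
ee_rot: [3.012, 0.893, -0.0]
force: [0.1, -0.6, 0.4]
width: 0.565
gripper_force: 0.1
```

```bash
python3 o.py
```

```text
28.7 F [ 0.07 -0.58  0.35] tau [-0.044  0.04   0.005] line -56.96 q7 -0.774 q3 0.853 gf 0.12 eff7 -1.28 z 0.0511
```

jog_arm(
  motion=[
    [[0,0,0,0,0,0.07,-0.13],[0,0,0,0,0,0.14,-0.13],[0,0,0,0,0,0.14,-0.13]],
  ],
)

```text
clock: 28.95
position: [0.5399, 0.1586, 0.051]
ee_rot: [3.066, 0.682, -0.0]
force: [-0.3, -1.0, -0.2]
width: 0.565
gripper_force: 0.1
```

```bash
python3 o.py
```

```text
28.95 F [-0.31 -0.96 -0.19] tau [-0.032  0.153  0.057] line -64.93 q7 -0.884 q3 0.891 gf 0.11 eff7 -1.285 z 0.051
```

jog_arm(
  motion=[
    [[0,0,0,0,0,0.07,-0.13],[0,0,0,0,0,0.14,-0.13],[0,0,0,0,0,0.14,-0.13]],
  ],
)

```text
clock: 29.2
position: [0.5398, 0.1586, 0.051]
ee_rot: [3.106, 0.466, -0.0]
force: [1.1, -0.0, -0.1]
width: 0.566
gripper_force: 0.1
```

```bash
python3 o.py
```

```text
29.2 F [ 1.1  -0.05 -0.09] tau [-0.082  0.097  0.047] line -72.92 q7 -0.993 q3 0.929 gf 0.09 eff7 -1.289 z 0.051
```

jog_arm(
  motion=[
    [[0,0,0,0,0,0.07,-0.13],[0,0,0,0,0,0.14,-0.13],[0,0,0,0,0,0.14,-0.13]],
  ],
)

```text
clock: 29.45
position: [0.5398, 0.1586, 0.051]
ee_rot: [3.131, 0.249, -0.001]
force: [0.5, -0.1, 0.5]
width: 0.569
gripper_force: 0.1
```

```bash
python3 o.py
```

```text
29.45 F [ 0.47 -0.06  0.51] tau [-0.081  0.102  0.036] line -80.92 q7 -1.103 q3 0.967 gf 0.07 eff7 -1.294 z 0.051
```

jog_arm(
  motion=[
    [[0,0,0,0,0,0.07,-0.13],[0,0,0,0,0,0.14,-0.13],[0,0,0,0,0,0.14,-0.13]],
  ],
)

```text
clock: 29.7
position: [0.5398, 0.1585, 0.051]
ee_rot: [3.141, 0.029, -0.001]
force: [-0.5, 0.3, 0.5]
width: 0.568
gripper_force: 0.1
```

```bash
python3 o.py
```

```text
29.7 F [-0.52  0.29  0.52] tau [-0.04   0.104 -0.008] line -88.93 q7 -1.214 q3 1.004 gf 0.06 eff7 -1.299 z 0.051
```

jog_arm(
  motion=[
    [[0,0,0,0,0,0.07,-0.13],[0,0,0,0,0,0.14,-0.13],[0,0,0,0,0,0.14,-0.13]],
  ],
)

```text
clock: 29.95
position: [0.5398, 0.1586, 0.051]
ee_rot: [3.135, -0.19, -0.001]
force: [-0.1, 0.8, 0.3]
width: 0.564
gripper_force: 0.0
```

```bash
python3 o.py
```

```text
29.95 F [-0.12  0.84  0.29] tau [-0.019  0.147  0.011] line -96.94 q7 -1.325 q3 1.04 gf 0.04 eff7 -1.306 z 0.051
```

jog_arm(
  motion=[
    [[0,0,0,0,0,0.07,-0.13],[0,0,0,0,0,0.14,-0.13],[0,0,0,0,0,0.14,-0.13]],
  ],
)

```text
clock: 30.2
position: [0.5397, 0.1586, 0.051]
ee_rot: [3.114, -0.409, -0.001]
force: [-0.4, -0.1, -0.3]
width: 0.562
gripper_force: 0.0
```

```bash
python3 o.py
```

```text
30.2 F [-0.44 -0.13 -0.28] tau [-0.032  0.154  0.06 ] line -104.95 q7 -1.437 q3 1.076 gf 0.02 eff7 -1.313 z 0.051
```

jog_arm(
  motion=[
    [[0,0,0,0,0,0.07,-0.13],[0,0,0,0,0,0.14,-0.13],[0,0,0,0,0,0.14,-0.13]],
  ],
)

```text
clock: 30.45
position: [0.5397, 0.1586, 0.051]
ee_rot: [3.078, -0.625, -0.001]
force: [0.2, 0.3, 0.1]
width: 0.565
gripper_force: 0.0
```

```bash
python3 o.py
```

```text
30.45 F [0.15 0.31 0.13] tau [-0.018  0.219  0.009] line -112.97 q7 -1.55 q3 1.111 gf 0.01 eff7 -1.321 z 0.051
```

jog_arm(
  motion=[
    [[0,0,0,0,0,0.07,-0.13],[0,0,0,0,0,0.14,-0.13],[0,0,0,0,0,0.14,-0.13]],
  ],
)

```text
clock: 30.7
position: [0.5397, 0.1586, 0.051]
ee_rot: [3.027, -0.839, -0.001]
force: [-0.0, -0.0, -0.1]
width: 0.571
gripper_force: 0.0
```

```bash
python3 o.py
```

```text
30.7 F [-0.   -0.05 -0.05] tau [-0.035  0.184 -0.006] line -120.99 q7 -1.663 q3 1.145 gf 0.0 eff7 -1.33 z 0.051
```

jog_arm(
  motion=[
    [[0,0,0,0,0,0.07,-0.13],[0,0,0,0,0,0.14,-0.13],[0,0,0,0,0,0.14,-0.13]],
  ],
)

```text
clock: 30.95
position: [0.5397, 0.1586, 0.051]
ee_rot: [2.961, -1.049, -0.0]
force: [0.3, 0.3, 0.8]
width: 0.564
gripper_force: 0.0
```

```bash
python3 o.py
```

```text
30.95 F [0.35 0.27 0.77] tau [-0.049  0.101  0.046] line -129.01 q7 -1.777 q3 1.178 gf 0.0 eff7 -1.341 z 0.051
```

jog_arm(
  motion=[
    [[0,0,0,0,0,0.07,-0.13],[0,0,0,0,0,0.14,-0.13],[0,0,0,0,0,0.14,-0.13]],
  ],
)

```text
clock: 31.2
position: [0.5397, 0.1586, 0.051]
ee_rot: [2.88, -1.253, -0.0]
force: [0.4, -0.3, 0.1]
width: 0.564
gripper_force: 0.0
```

```bash
python3 o.py
```

```text
31.2 F [ 0.4  -0.29  0.13] tau [0.069 0.159 0.025] line -137.03 q7 -1.895 q3 1.207 gf 0.01 eff7 -1.381 z 0.051
```

jog_arm(
  motion=[
    [[0,0,0,0,0,0.07,-0.13],[0,0,0,0,0,0.14,-0.13],[0,0,0,0,0,0.14,-0.13]],
  ],
)

```text
clock: 31.45
position: [0.5399, 0.1584, 0.051]
ee_rot: [2.785, -1.452, 0.0]
force: [0.8, -1.5, 0.4]
width: 0.565
gripper_force: 0.4
```

```bash
python3 o.py
```

```text
31.45 F [ 0.78 -1.52  0.42] tau [-0.131  0.067 -0.011] line -145.05 q7 -2.017 q3 1.231 gf 0.37 eff7 -1.464 z 0.051
```

jog_arm(
  motion=[
    [[0,0,0,0,0,0.04,-0.13],[0,0,0,0,0,0.08,-0.13],[0,0,0,0,0,0.08,-0.13]],
  ],
)

```text
clock: 31.7
position: [0.5401, 0.1579, 0.0512]
ee_rot: [2.726, -1.56, 0.001]
force: [0.9, -3.3, -0.4]
width: 0.566
gripper_force: 4.0
```

```bash
python3 o.py
```

```text
31.7 F [ 0.87 -3.27 -0.41] tau [-0.69  -0.021  0.251] line -149.56 q7 -2.087 q3 1.242 gf 4.0 eff7 -1.123 z 0.0512
```

jog_arm(
  motion=[
    [[0,0,0,0,0,0.03,-0.13],[0,0,0,0,0,0.06,-0.13],[0,0,0,0,0,0.06,-0.13]],
  ],
)

```text
clock: 31.95
position: [0.5401, 0.158, 0.0512]
ee_rot: [2.678, -1.641, 0.001]
force: [1.1, -4.3, -0.8]
width: 0.561
gripper_force: 8.3
```

```bash
python3 o.py
```

```text
31.95 F [ 1.12 -4.28 -0.78] tau [-0.738 -0.136  0.526] line -153.0 q7 -2.142 q3 1.249 gf 8.33 eff7 -1.186 z 0.0512
```

The torque now rises steeply, to 0.53 N m, with 8 N on the pad. The nut is on the washer. I'll back off, lift clear and retreat.

jog_arm(
  motion=[
    [[0,0,0,0,0,-0.08,-0.13],[0,0,0,0,0,-0.18,-0.13],[0,0,0,0,0,-0.28,-0.13],[0,0,0,0,0,-0.38,-0.13],[0,0,-0.02,0,0,-0.38,-0.13],[0,0,-0.045,0,0,-0.38,-0.13],[0,0,-0.07,0,0,-0.38,-0.13],[0,0,-0.1,0,0,-0.38,-0.13],[0,0,-0.13,0,0,-0.38,-0.13],[0,0,-0.15,0,0,-0.38,-0.13]],
  ],
)

```text
clock: 32.78
position: [0.5405, 0.1586, 0.2038]
ee_rot: [-2.939, 1.105, -0.002]
force: [-0.4, -0.0, 0.3]
width: 0.566
gripper_force: 0.0
```

```bash
python3 o.py
python3 - <<'E'
from h import *
from scipy.spatial.transform import Rotation as R
save('wrist','w20.png')
m=silhouettes('gold_nut','wrist')
for r in m[:2]+silhouettes('gold_nut_wing','wrist')[:2]:
    ys,xs=np.nonzero(r['mask']); P=np.array([onz('wrist',(x,y),.1)[:2] for x,y in zip(xs[::5],ys[::5])]); Q=P-P.mean(0); w,v=np.linalg.eigh(Q.T@Q)
    print(round(r['p'],2),len(xs),P.mean(0),'line deg',np.degrees(np.arctan2(v[1,1],v[0,1]))%180, np.sqrt(w/len(P)))
E
```

```text
32.78 F [-0.41 -0.03  0.25] tau [0.048 0.116 0.004] line -131.2 q7 -2.043 q3 1.278 gf 0.0 eff7 0.44 z 0.2038
0.68 1108 [0.54370611 0.15480165] line deg 3.9435240942547694 [0.00630885 0.02555171]
0.65 2484 [0.71233111 0.08807292] line deg 45.60834439137443 [0.01237173 0.02140494]
0.65 828 [0.54117255 0.15743369] line deg 4.084571313419559 [0.00356056 0.02985147]
```

```bash
python3 -c "
from cell import *
print(sign_off())"
```

```text
the job is handed in; nothing more can be done
None
```

The gold wing nut was pushed about 674° clockwise until it came up firm on its washer, the hand was lifted about 15 cm clear, the job was handed in with no verdict shown, and I did not re-check the maroon dispenser or the loose things.

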